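# Stow the filter and bring the blower nozzle to the front

## Task

Lift the one large filter shell (clearly bigger than the other three) out of the walnut frame in the open middle drawer, slide it all the way down into the only empty pocket of the round carousel and let go of it. Then turn the carousel by the aluminium grip bar in its middle until the steel blower nozzle faces the front, squarely towards the bench edge on the robot's side. Finish with the grip bar still clasped, holding the carousel still so that the nozzle can be pulled out; leave everything else where it lies.

Things in the scene. Friction and masses are not known exactly. Their poses are not given: they have to be found in the camera images.
- filter_shell: the large filter shell: flat white plastic case 62 wide x 62 tall x 10 mm thick, a round filter in it, about 45 g, on edge in one of the four frame slots (13 x 66 mm, 26 mm deep, 44 mm apart), the upper 36 mm free. Origin: middle of its underside; x = across its thickness, y = along its width, z up. Faces and edges are alike.
- carousel_base: round steel foot of the carousel, fixed. Origin on the carousel's axis at bench height; its axes are the world's, its -x is the front. The walnut disc on it (200 mm across, top 22 mm above the bench) carries, 75 mm from the axis and 72 degrees apart, three pockets full with shells (tops 84 mm above the bench), the empty pocket and the nozzle socket.
- carousel (a joint): angle of the carousel about its vertical axis, rad, growing anticlockwise seen from above; 0 or a whole turn (6.283) when the nozzle faces straight to the front (world -x from the axis). It turns freely either way (two whole turns each way from 0), bearing friction 0.03 N m, and stays where it is left.
- pocket (a point): the empty grey plastic pocket. Origin: middle of its floor, 22 mm above the bench, 75 mm from the axis; x = outward from the axis (the shell's thickness goes along x), y = along its width, z up. Opening 13 (x) x 65 (y) mm; mouth 34 mm above the floor, upper 7 mm of the long walls flared (25 mm over the lips). A seated large shell stands 28 mm above the mouth. 144 degrees from the nozzle.
- grip (a point): aluminium grip bar on the hub in the middle of the carousel, turning with it: 48 long (x) x 14 thick (y) x 34 mm tall. Origin: middle of its underside, on the axis, 82 mm above the bench; its top is 116 mm above the bench. The hub column below is 28 mm across. Its -x end points to the nozzle.
- nozzle (a point): tip of the stainless steel blower nozzle, a tapered tube standing upright in its socket on the carousel, 75 mm from the axis, tip 96 mm above the bench. It is fast in its socket and turns with the carousel.
- cabinet: drawer chest, fixed: 300 (x) x 320 (y) x 225 mm tall, front facing its -y. Origin: centre of its underside. The middle drawer stands open to y = -364 mm (handle to -390): floor 87 mm, sides 131 mm, front panel 162 mm above the bench (lift out over it). Walnut frame on the floor 26 mm tall, slots at x = -90, -46, -2, 42 mm, y = -250 mm, running along y.
- small_shell1: a small filter shell, flat white square case 46 x 46 mm, 10 mm thick, on edge in another slot of the walnut frame (origin under its middle, x across its thickness, y along its width). Not to be moved.
- small_shell2: a small filter shell, flat white square case 46 x 46 mm, 10 mm thick, on edge in another slot of the walnut frame (origin under its middle, x across its thickness, y along its width). Not to be moved.
- small_shell3: a small filter shell, flat white square case 46 x 46 mm, 10 mm thick, on edge in another slot of the walnut frame (origin under its middle, x across its thickness, y along its width). Not to be moved.
- lens_cap: black rubber lens cap, 52 mm across, 9 mm high, flat in a well of the walnut frame. Origin under its middle. Not to be moved.
- brush: slim lens brush, 150 mm long, 12 mm thick, origin under its middle, x along it, lying on the bench between drawer and carousel. Not to be moved.
- rear_cap: black plastic rear lens cap, 58 mm across, 21 mm high, on the bench; origin under its middle. Not to be moved.
- lens: black camera lens standing upright on the bench right of the carousel, 68 mm across, 70 mm tall; origin under its middle. Not to be moved.
- blower_bulb: black rubber blower bulb without its nozzle standing on the bench right of the carousel, 56 mm across, 74 mm tall; origin under its middle. Not to be moved.
There are look-alikes about, which are no part of the job. Leave any green look-alike of the carousel_base alone.

How it is judged:
By the outcome, as a careful person would: the job done as asked, in the order asked, and still so for the second after the job is handed in, while the arm keeps its last pose, push and grip.
It also fails if it takes over 59 s, if anything falls off the work surface, if the arm or the gripper's body presses on something with over 40 N, if the wrist force passes 120 N, or if a joint passes its speed limit or range.

## Robot

A 7-joint arm with a two-finger parallel gripper is mounted at the origin on the work surface. World frame = base frame: x ahead of the robot, y to its left, z up, the work surface at z = 0. Lengths are in m, angles in rad, forces in N, time in s.
With the tool pointing down it reaches from about 0.425 to 0.825 m from the base axis. Payload 3.6 kg.
Tool frame: the origin (TCP) lies where the fingers leave the gripper's body, on its centre line; the fingertips stand 73 mm ahead of it and the grasp point (between the pads) lies 54 mm ahead of it; x points along the fingers, y is the direction in which the jaws open and shut, and the axes are right-handed (so a half turn about x gives the same grasp; the last joint's range is limited). The gripper opens to 85 mm and grips with 20 to 120 N. Pads are 22 mm wide; open, the fingers measure 114 mm over their backs; the gripper's body (76 mm by 85 mm) begins 54 mm behind the grasp point. The pads swing forward as they close: fully open they stand 13 mm farther back than shut.
Start: joints at [-1.312, 0.615, -0.013, 1.423, 0.008, 1.103, -0.04], TCP at [0.183, 0.624, 0.304] pointing down, gripper open.
Joint ranges: [-3.12, 3.12], [-0.3, 2.06], [-1.34, 1.32], [0.26, 2.42], [-1.36, 4.5], [0.01, 1.98], [-2.84, 2.84]. Speed limits (rad/s): [2.79, 2.79, 3.14, 3.14, 3.14, 3.14, 3.14].

## Interface

Orientations are given as a unit quaternion [x, y, z, w].
In Python, from station import arm, snapshot, camera_info, ticket gives the robot as it stands. Calls block until the motion is done:
- arm.movep(position, orientation): joint-space move of the TCP to a pose.
- arm.line_to(position, velocity=0.15, ori=None): straight line of the TCP; ori=None keeps the orientation; velocity is the mean speed in m/s.
- arm.move_j(angles): joint-space move.
- arm.move_gripper(opening, effort=None): opening from 0.0 (shut) to 1.0 (fully open); effort is the grip in N (None keeps the last); returns when the fingers have stopped.
- arm.pause(seconds).
- arm.ik(position, orientation): joint angles nearest the present ones, or None.
- snapshot(name): name is "scene" or "top"; returns the picture (480x640x3 uint8, blue, green, red); there is no depth.
- camera_info(name): a dict with "fx", "fy", "cx", "cy" (pixels), "dist_coeffs" ([k1, k2, p1, p2, k3] as OpenCV has them; the pictures are not rectified), "R" (3x3) and "t" (3): a world point X has camera coordinates R X + t. Camera axes: x right, y down, z forward; pixel columns grow to the right and rows downward; lengths in m; the calibration is good to about 2 mm. A picture is of the moment at which its call begins. camera_info takes no time and is no camera call.
A pose or a line that the arm cannot do raises arm.MotionError and nothing moves.
- ticket.finish_job(): hands the job in, once; it reports no verdict.
Readings, each from a call of its own:
- arm.read_time(): time.
- arm.read_joint_positions(): joint angles.
- arm.read_dq(): joint speeds.
- arm.read_effort(): joint torques, N m.
- arm.read_tool_pos(): TCP position.
- arm.read_eef_rot(): TCP orientation.
- arm.read_ft_force(): force on the tool from outside, world axes, zero at the start.
- arm.read_wrist_torque(): the same for the moment, N m.
- arm.read_opening(): opening from 0.0 (shut) to 1.0 (fully open).
Only numpy, scipy, OpenCV 4.12 (cv2) and the standard library are available. Lean on these libraries where they do the work, as an engineer would, in place of code of your own. Each camera call takes 0.05 s, during which the arm holds its last target.

## Working session

There is one attempt and no reset: what is moved stays moved. The work goes in short steps, each a Python script; the robot and the scene stay as the last script left them, time stands still between calls to the robot, and variables do not carry over. Pictures are saved under pics/ and viewed, and the job is handed in when it is done.

```bash
mkdir -p pics; ls
python3 - <<'E'
from station import arm,snapshot,camera_info
import cv2
for n in("scene","top"):
    cv2.imwrite(f"pics/{n}0.png",snapshot(n)); print(n,camera_info(n))
print(arm.read_time(),arm.read_tool_pos(),arm.read_eef_rot(),arm.read_opening())
E
```

```text
pics
scene {'fx': 514.5773688449557, 'fy': 514.5773688449557, 'cx': 325.59539396953767, 'cy': 240.08342792259236, 'dist_coeffs': array([0.01808563, 0.        , 0.        , 0.        , 0.        ]), 'R': array([[ 0.86495302,  0.50178798, -0.00806805],
       [ 0.31314214, -0.55219971, -0.77266906],
       [-0.39217122,  0.665796  , -0.63475777]]), 't': array([-0.45137477, -0.03712011,  1.61412503])}
top {'fx': 443.9779038900625, 'fy': 443.9779038900625, 'cx': 321.5596563702021, 'cy': 237.99533660494072, 'dist_coeffs': array([-0.01829398,  0.        ,  0.        ,  0.        ,  0.        ]), 'R': array([[-0.01631771, -0.99959193, -0.02344571],
       [-0.99681095,  0.01809527, -0.07772056],
       [ 0.0781131 ,  0.02210272, -0.99669946]]), 't': array([0.07637955, 0.49536611, 1.18399009])}
0.1 [0.18245044 0.62331734 0.30283839] [ 0.09949282  0.70006333 -0.10115898  0.69984239] 0.9967505553728335
```

View pics/scene0.png

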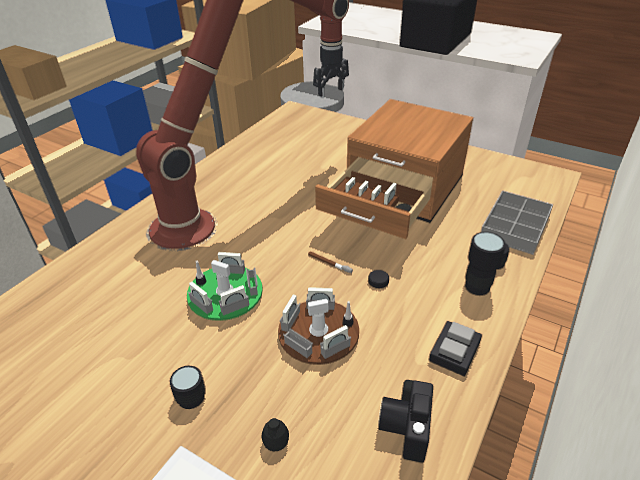

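View pics/top0.png

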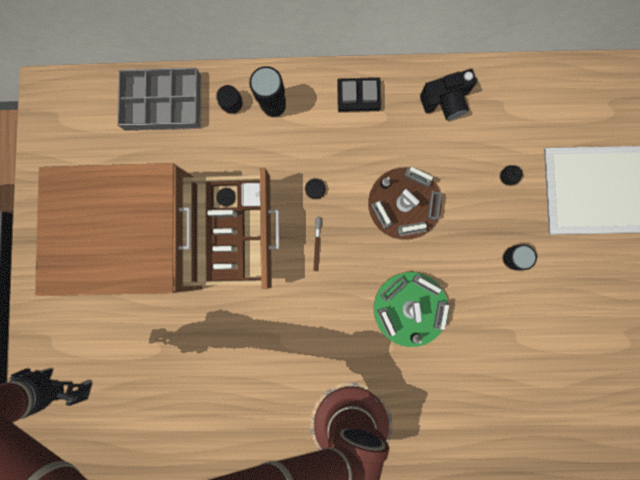

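The top view has the walnut carousel at (405,203) and the green look-alike at (412,309). The frame's shells are at about (222,212), (224,231), (224,249) and (225,266). I'll take close crops to check which is the large one.

Run:
```python
import cv2,numpy as np
t=cv2.imread("pics/top0.png");s=cv2.imread("pics/scene0.png")
r=lambda im,x,y,w,h:cv2.resize(im[y:y+h,x:x+w],(400,300),interpolation=cv2.INTER_CUBIC)
o=np.vstack([np.hstack([r(t,180,165,112,84+0),r(t,180,205,112,84)]),np.hstack([r(t,345,158,120,90),r(s,310,150,120,90)])])
cv2.imwrite("pics/crop0.png",o)
cv2.imwrite("pics/crop1.png",cv2.resize(s[270:375,260:380],(686,600),interpolation=cv2.INTER_CUBIC))
```

```text
(no output)
```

View pics/crop0.png

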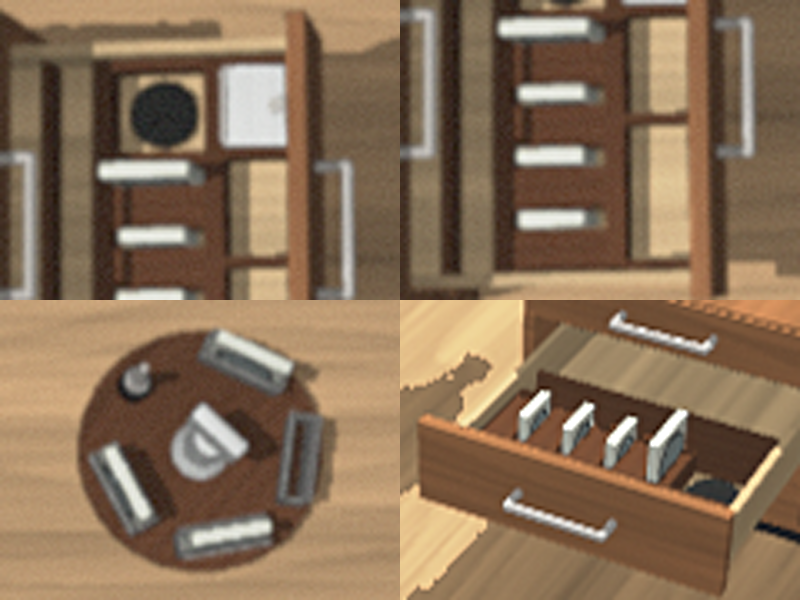

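View pics/crop1.png

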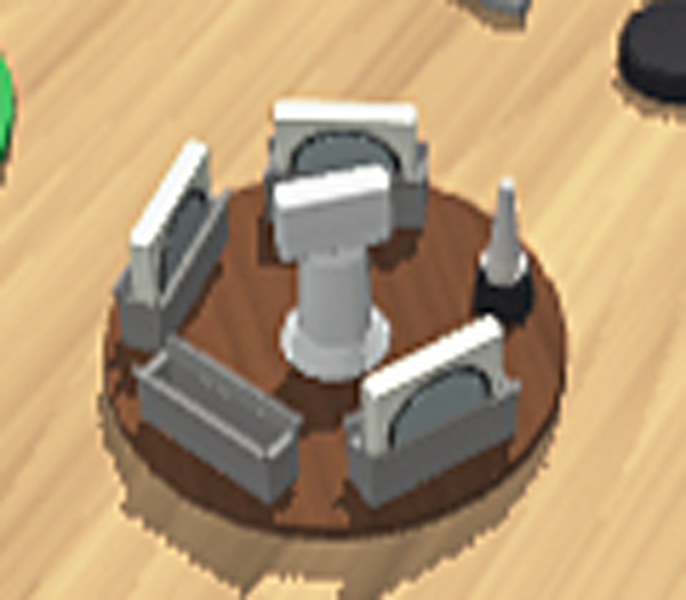

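The large shell is the one at top (222,212), about 31 px long against about 20 px for the other three, and also the biggest in the scene view. The target is the walnut carousel, with its empty pocket at top (436,206). The green carousel at (412,309) is a look-alike. Next I'll measure.

```bash
cat > h.py <<'E'
import cv2,numpy as np
from station import arm,snapshot,camera_info
from scipy.spatial.transform import Rotation as Ro
C={n:camera_info(n) for n in("scene","top")}
def K(n):
    c=C[n];return np.array([[c['fx'],0,c['cx']],[0,c['fy'],c['cy']],[0,0,1]])
def ray(n,px):
    c=C[n];u=cv2.undistortPoints(np.array(px,float).reshape(-1,1,2),K(n),c['dist_coeffs']).reshape(-1,2)
    d=np.c_[u,np.ones(len(u))]@c['R'];return -c['R'].T@c['t'],d
def onz(n,px,z):
    o,d=ray(n,px);return o+d*((z-o[2])/d[:,2])[:,None]
def proj(n,X):
    c=C[n];return cv2.projectPoints(np.array(X,float).reshape(-1,1,3),cv2.Rodrigues(c['R'])[0],c['t'],K(n),c['dist_coeffs'])[0].reshape(-1,2)
def tri(p):
    A=np.zeros((3,3));b=np.zeros(3)
    for n,px in p.items():
        o,d=ray(n,[px]);d=d[0]/np.linalg.norm(d[0]);M=np.eye(3)-np.outer(d,d);A+=M;b+=M@o
    return np.linalg.solve(A,b)
def up(im,x,y,w,h,s=6):
    return cv2.resize(im[y:y+h,x:x+w],None,fx=s,fy=s,interpolation=cv2.INTER_CUBIC)
def unup(p,x,y,s=6): return (np.asarray(p,float)+.5)/s-.5+[x,y]
def Q(a): # tool x down, tool y at world angle a
    y=np.array([np.cos(a),np.sin(a),0]);x=np.array([0,0,-1.]);return Ro.from_matrix(np.c_[x,y,np.cross(x,y)]).as_quat()
E
python3 - <<'E'
from h import *
t=cv2.imread("pics/top0.png");s=cv2.imread("pics/scene0.png")
def rects(im,n,x,y,w,h,th,z,mn):
    u=up(im,x,y,w,h);hsv=cv2.cvtColor(u,cv2.COLOR_BGR2HSV)
    m=((hsv[...,2]>th)&(hsv[...,1]<45)).astype(np.uint8)
    for c in cv2.findContours(m,cv2.RETR_EXTERNAL,cv2.CHAIN_APPROX_NONE)[0]:
        if cv2.contourArea(c)<mn:continue
        b=unup(cv2.boxPoints(cv2.minAreaRect(c)),x,y);P=onz(n,b,z)
        e=P[1]-P[0];f=P[2]-P[1];L=e if np.linalg.norm(e)>np.linalg.norm(f) else f
        print(np.round(b.mean(0),1),'ctr',np.round(P.mean(0),4),'size',np.round([np.linalg.norm(e),np.linalg.norm(f)],4),'ang',round(np.degrees(np.arctan2(L[1],L[0]))%180,1))
for th in(170,190,205):
    print(th,'drawer z.149');rects(t,'top',200,203,42,72,th,.149,400)
    print('car z .084');rects(t,'top',362,160,90,85,th,.084,400)
# walnut disc via hue
for n,im,x,y,w,h in(('top',t,355,155,100,95),('scene',s,265,280,110,95)):
    u=up(im,x,y,w,h);hsv=cv2.cvtColor(u,cv2.COLOR_BGR2HSV)
    m=((hsv[...,2]<125)&(hsv[...,1]>60)).astype(np.uint8)
    c=max(cv2.findContours(m,cv2.RETR_EXTERNAL,cv2.CHAIN_APPROX_NONE)[0],key=cv2.contourArea)
    cc,r=cv2.minEnclosingCircle(c);e=cv2.fitEllipse(cv2.convexHull(c))
    print(n,e,onz(n,[unup(e[0],x,y)],.022))
E
```

```text
170 drawer z.149
[222. 266.] ctr [0.4228 0.3075 0.149 ] size [0.0444 0.0109] ang 89.1
[221.5 248.1] ctr [0.4663 0.3088 0.149 ] size [0.0454 0.0108] ang 90.3
[222.  230.4] ctr [0.5094 0.3076 0.149 ] size [0.0447 0.0098] ang 90.4
[219.7 212. ] ctr [0.5548 0.3132 0.149 ] size [0.0609 0.0111] ang 89.8
car z .084
[413.8 227.2] ctr [ 0.515  -0.1705  0.084 ] size [0.0615 0.0113] ang 99.0
[382.8 212.4] ctr [ 0.5549 -0.0921  0.084 ] size [0.0111 0.0618] ang 26.9
[401.5 206.1] ctr [ 0.5702 -0.1407  0.084 ] size [0.017  0.0352] ang 47.3
[405.7 201.5] ctr [ 0.5819 -0.1518  0.084 ] size [0.0089 0.0212] ang 44.6
[410.3 196.9] ctr [ 0.5938 -0.1641  0.084 ] size [0.0133 0.0476] ang 45.2
[420.8 173.1] ctr [ 0.6554 -0.193   0.084 ] size [0.0114 0.0618] ang 62.6
190 drawer z.149
[221.9 265.9] ctr [0.423  0.3077 0.149 ] size [0.0432 0.0099] ang 90.5
[221.5 248.1] ctr [0.4664 0.3088 0.149 ] size [0.0438 0.0096] ang 89.7
[222.1 230.5] ctr [0.5093 0.3074 0.149 ] size [0.0434 0.0084] ang 89.7
[219.7 212.1] ctr [0.5547 0.3134 0.149 ] size [0.0596 0.0099] ang 88.8
car z .084
[413.9 227.3] ctr [ 0.5149 -0.1706
[... 531 characters left out ...]
49 ] size [0.0422 0.0072] ang 89.6
[219.7 212.1] ctr [0.5546 0.3134 0.149 ] size [0.0588 0.0087] ang 89.4
car z .084
[413.9 227.3] ctr [ 0.5148 -0.1706  0.084 ] size [0.0592 0.0086] ang 99.0
[382.7 212.4] ctr [ 0.5549 -0.092   0.084 ] size [0.009  0.0594] ang 26.9
[410.2 196.9] ctr [ 0.5937 -0.1637  0.084 ] size [0.0102 0.0451] ang 44.2
[420.8 173.1] ctr [ 0.6554 -0.1932  0.084 ] size [0.0081 0.0591] ang 62.2
top ((312.9595947265625, 285.48687744140625), (434.8146667480469, 470.62799072265625), 73.20388793945312) [[ 0.58983387 -0.16511032  0.022     ]]
scene ((320.87353515625, 316.40771484375), (385.8244323730469, 493.0484313964844), 88.89488220214844) [[ 0.59736622 -0.16641413  0.022     ]]
```

Run:
```python
from h import *
s=cv2.imread("pics/scene0.png");t=cv2.imread("pics/top0.png")
ax=np.array([.589,-.1587])
def box(c,rad,l,w,z):
    u=np.array([np.cos(rad),np.sin(rad)]);v=np.array([-u[1],u[0]])
    return [np.r_[c+a*l/2*u+b*w/2*v,z] for a,b in((1,1),(1,-1),(-1,-1),(-1,1))]
B=[]
for d in(189,117,-27): 
    r=np.radians(d);B.append(box(ax+.075*np.array([np.cos(r),np.sin(r)]),r,.01,.062,.084))
r=np.radians(261);B.append(box(ax+.075*np.array([np.cos(r),np.sin(r)]),r,.013,.065,.056))
B.append(box(ax,np.radians(45),.048,.014,.116))
B.append(box(np.array([.555,.3133]),0,.01,.062,.149))
def draw(n,im,x,y,w,h,f):
    k=6;u=up(im,x,y,w,h,k)
    for b in B: cv2.polylines(u,[np.int32(((proj(n,b)-[x,y]+.5)*k-.5)*16)],True,(0,0,255),1,cv2.LINE_AA,4)
    cv2.imwrite(f,u)
draw('scene',s,265,280,105,85,'pics/ov1.png')
draw('scene',s,340,170,70,50,'pics/ov2.png')
draw('top',t,360,160,95,85,'pics/ov3.png')
g=onz('top',[[410.2,196.9]],.116);print(g)
print([ -C[n]['R'].T@C[n]['t'] for n in C])
```

```text
[[ 0.58827984 -0.15797932  0.116     ]]
[array([ 1.03505523, -0.86868127,  0.99225513]), array([0.40254757, 0.04121519, 1.22037319])]
```

View pics/ov1.png

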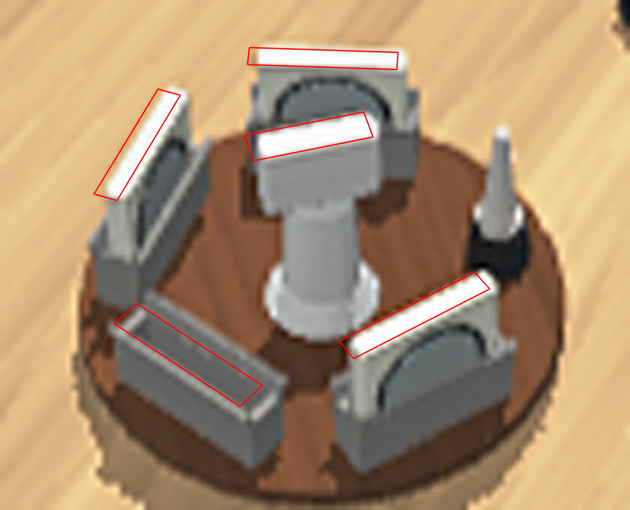

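View pics/ov2.png

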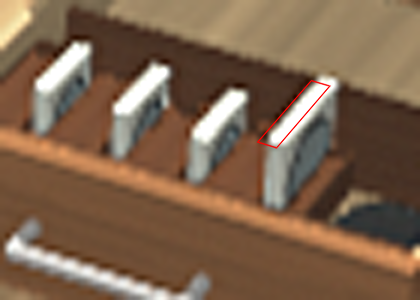

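View pics/ov3.png

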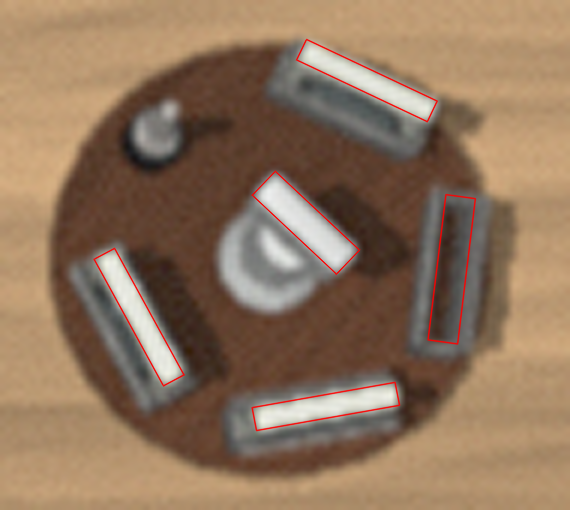

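The overlay shows that the two cameras disagree by about 3 mm at the carousel (scene +1.3 px to the right). I'll split the difference for the pick and resolve it later using the held shell. Three carousel shells, each 75 mm out, agree on the axis at (0.589,-0.159). The nozzle is at 45° and the empty pocket at 261°.

Run:
```python
from h import *
for a in(0,np.pi):
    for p in([.5556,.3138,.295],):
        print(a,np.round(arm.ik(p,Q(a)),2))
for a in(81,-99,-45,135,90,-90):
    for p in ([.578,-.232,.3],[.59,-.158,.157]):
        q=arm.ik(p,Q(np.radians(a)));print(a,None if q is None else np.round(q,2))
```

```text
0 [-0.73  0.62  0.32  1.48 -0.21  1.08 -0.37]
3.141592653589793 [-0.28  0.64 -0.47  1.46  0.3   1.11  2.34]
81 [ 0.12  0.6   0.39  1.52 -0.24  1.07  1.98]
81 [ 0.18  0.72  0.07  1.7  -0.07  0.73  1.7 ]
-99 [-0.25  0.88  1.25  1.53 -0.84  1.35 -0.65]
-99 [-0.13  0.8   0.62  1.71 -0.61  0.83 -0.96]
-45 [-0.21  0.8   1.09  1.53 -0.73  1.26  0.2 ]
-45 [-0.07  0.78  0.51  1.7  -0.5   0.79 -0.11]
135 [ 0.23  0.58  0.2   1.52 -0.13  1.06  2.81]
135 [ 0.35  0.73 -0.2   1.69  0.2   0.74  2.41]
90 [ 0.14  0.59  0.36  1.52 -0.23  1.07  2.12]
90 [ 0.21  0.72  0.02  1.69 -0.02  0.73  1.82]
-90 [-0.25  0.86  1.22  1.53 -0.83  1.34 -0.5 ]
-90 [-0.13  0.8   0.61  1.71 -0.59  0.83 -0.82]
```

Run:
```python
from h import *
arm.movep([.5556,.3138,.28],Q(0)); arm.move_gripper(.32,20)
arm.line_to([.5556,.3138,.225],.15)
print(arm.read_tool_pos(),arm.read_time(),arm.read_opening(),arm.read_ft_force())
for n in C: cv2.imwrite(f"pics/{n}1.png",snapshot(n))
a=up(cv2.imread("pics/scene1.png"),320,110,110,100,5);b=up(cv2.imread("pics/top1.png"),190,180,50,100,5)
cv2.imwrite("pics/c2.png",np.hstack([a,b]))
```

```text
[0.55595693 0.31385176 0.2252873 ] 2.975 0.32161648372110746 [1.00430849 0.13776999 0.49316019]
```

View pics/c2.png

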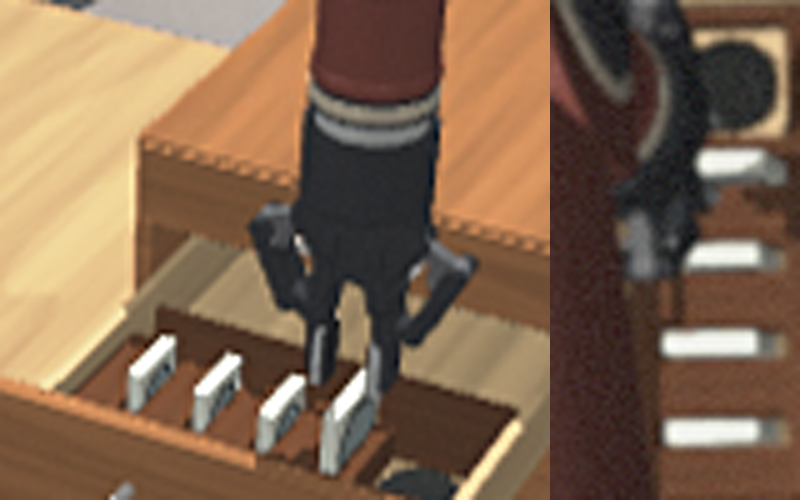

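Run:
```python
from h import *
for z in(.165,.152,.139): print(z,(proj('scene',[[.556-.0186,.3138,z],[.556+.0186,.3138,z]])-[320,110])*5)
```

```text
0.165 [[317.52488005 360.82250135]
 [375.85593598 378.05633658]]
0.152 [[316.11789104 379.46460981]
 [374.11315659 396.78541299]]
0.139 [[314.72675992 397.90324909]
 [372.39018776 415.30816124]]
```

Run:
```python
from h import *
arm.line_to([.5556,.3138,.203],.1)
f0=arm.read_ft_force()
arm.move_gripper(0.0,30)
f=arm.read_ft_force();print('grip',arm.read_opening(),f-f0,arm.read_tool_pos())
cv2.imwrite("pics/s3.png",snapshot("scene"))
arm.line_to([.5556,.3138,.215],.05);f=arm.read_ft_force();print(f-f0)
arm.line_to([.5556,.3138,.31],.15)
print(arm.read_opening(),arm.read_ft_force()-f0,arm.read_time())
cv2.imwrite("pics/s4.png",snapshot("scene"))
cv2.imwrite("pics/c3.png",np.hstack([up(cv2.imread("pics/s3.png"),330,120,80,90,5),up(cv2.imread("pics/s4.png"),330,90,80,90,5)]))
```

```text
grip 0.10711742863746104 [ 0.4688723  -0.00326226  1.78267962] [0.55603475 0.31395089 0.20377717]
[ 0.36857536 -0.71411038  0.11458719]
0.10484995354144906 [-0.22671889  0.58969029 -1.10829673] 4.9583
```

View pics/c3.png

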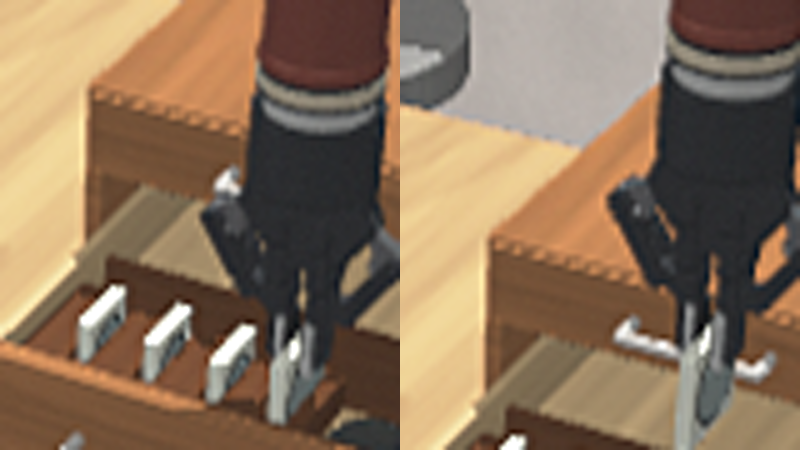

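Run:
```python
from h import *
a=np.radians(81)
arm.movep([.578,-.2323,.32],Q(a))
arm.line_to([.578,-.2323,.208],.15)
print(arm.read_tool_pos(),arm.read_time(),arm.read_opening())
for n in C: cv2.imwrite(f"pics/{n}5.png",snapshot(n))
cv2.imwrite("pics/c5.png",up(cv2.imread("pics/scene5.png"),260,240,100,100,6))
cv2.imwrite("pics/c5t.png",up(cv2.imread("pics/top5.png"),360,150,110,100,5))
```

```text
[ 0.57873111 -0.23239669  0.20898058] 7.8833 0.10876479957826096
```

View pics/c5.png

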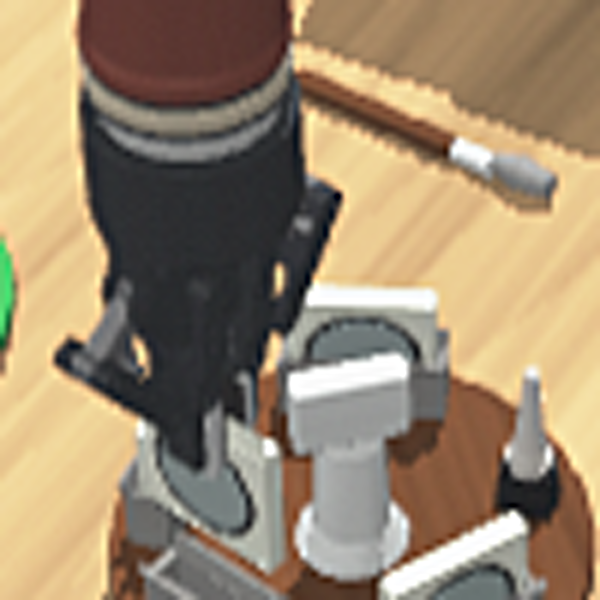

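View pics/c5t.png

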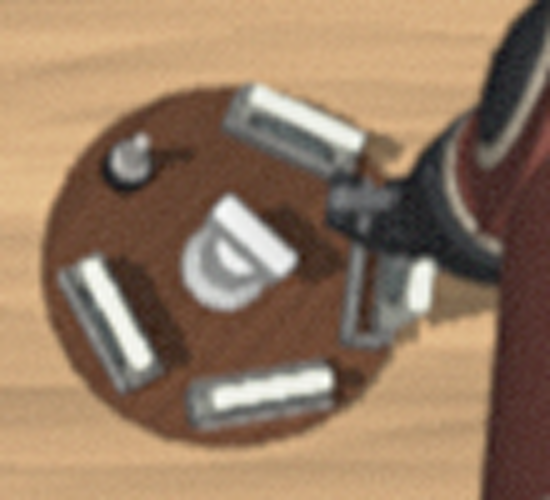

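```bash
cat > ov.py <<'E'
from h import *
import sys
def shellbox(p,a):
    u=np.array([np.cos(a),np.sin(a)]);v=np.array([-u[1],u[0]]);r=[]
    for z in(p[2]-.1167,p[2]-.0547):
        r.append([np.r_[p[:2]+s*.005*u+w*.031*v,z] for s,w in((1,1),(1,-1),(-1,-1),(-1,1))])
    return r
def ov(n,im,x,y,w,h,k,polys,f):
    u=up(im,x,y,w,h,k)
    for b,c in polys: cv2.polylines(u,[np.int32(((proj(n,b)-[x,y]+.5)*k-.5)*16)],True,c,1,cv2.LINE_AA,4)
    cv2.imwrite(f,u)
E
python3 - <<'E'
from ov import *
p=np.array([0.57873111,-0.23239669,0.20898058]);a=np.radians(81)
B=[(b,(0,0,255)) for b in shellbox(p,a)]
ov('scene',cv2.imread('pics/scene5.png'),265,295,75,60,10,B,'pics/o5.png')
ov('top',cv2.imread('pics/top5.png'),405,170,60,60,10,B,'pics/o5t.png')
E
```

```text
(no output)
```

View pics/o5.png

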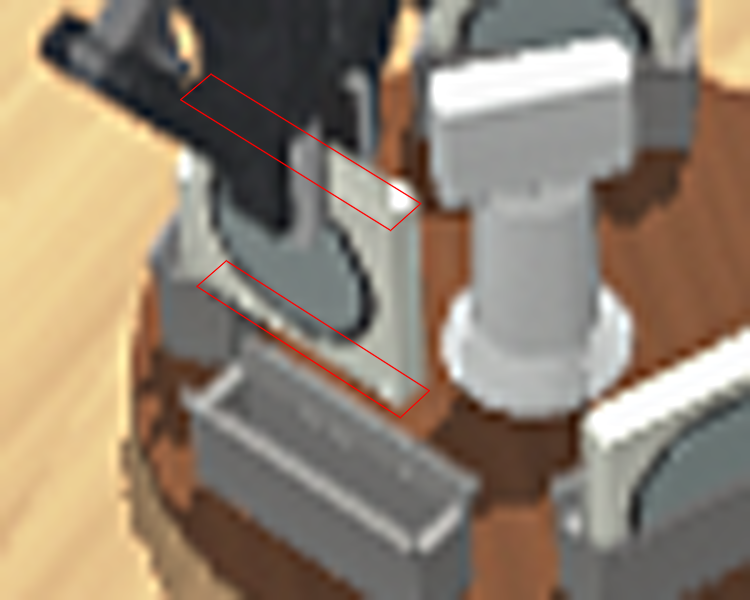

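View pics/o5t.png

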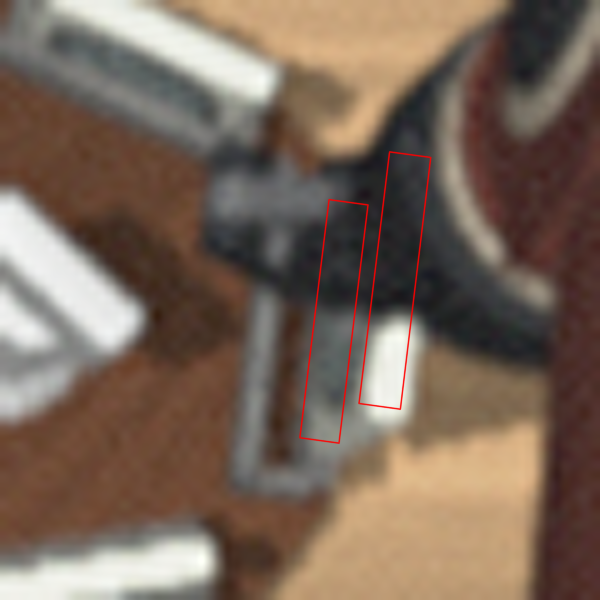

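Run:
```python
from ov import *
t=cv2.imread('pics/top5.png');x,y,w,h=436,196,16,24
u=up(t,x,y,w,h,10);hsv=cv2.cvtColor(u,cv2.COLOR_BGR2HSV)
a=np.radians(81);U=np.array([np.cos(a),np.sin(a)]);V=np.array([-U[1],U[0]])
for th in(160,170,180,190):
    m=((hsv[...,2]>th)&(hsv[...,1]<45)).astype(np.uint8)
    c=max(cv2.findContours(m,cv2.RETR_EXTERNAL,cv2.CHAIN_APPROX_NONE)[0],key=cv2.contourArea)[:,0]
    P=onz('top',unup(c,x,y,10),.1543)[:,:2]
    pu=P@U;pv=P@V
    print(th,'u range mid',(np.percentile(pu,3)+np.percentile(pu,97))/2,np.ptp(pu),'v end',np.percentile(pv,97),pv.max())
p=np.array([0.57873111,-0.23239669]);print('FK u',p@U,'v end',p@V+.031)
q=np.array([.5773,-.2328]);print('pocket u,v',q@U,q@V)
# direct pocket outline in initial top image: grey low-sat
t=cv2.imread('pics/top0.png');x,y,w,h=424,185,26,42
u=up(t,x,y,w,h,10);cv2.imwrite('pics/pk.png',u)
g=cv2.cvtColor(u,cv2.COLOR_BGR2HSV)
m=((g[...,1]<70)&(g[...,2]>50)).astype(np.uint8)*255;cv2.imwrite('pics/pkm.png',np.hstack([u,cv2.cvtColor(m,cv2.COLOR_GRAY2BGR)]))
c=max(cv2.findContours(m,cv2.RETR_EXTERNAL,cv2.CHAIN_APPROX_NONE)[0],key=cv2.contourArea)
b=unup(cv2.boxPoints(cv2.minAreaRect(c)),x,y,10);P=onz('top',b,.056);print(P.mean(0),np.linalg.norm(P[0]-P[1]),np.linalg.norm(P[1]-P[2]))
```

```text
160 u range mid -0.14062980916177087 0.0125251747261024 v end -0.571768559136392 -0.5711275017917615
170 u range mid -0.14062779022632127 0.01187014024081462 v end -0.5722817825577077 -0.5719495189073291
180 u range mid -0.14057782967463123 0.011308357264636276 v end -0.5728496168822392 -0.5726724757695403
190 u range mid -0.1405648575461667 0.010717373195679114 v end -0.5733284882183123 -0.5731972393396669
FK u -0.1390020095109136 v end -0.5769608215639525
pocket u,v -0.13962422902282276 -0.6066104224869387
[ 0.57504468 -0.23193336  0.056     ] 0.07620902168705217 0.030896187389074403
```

View pics/pkm.png

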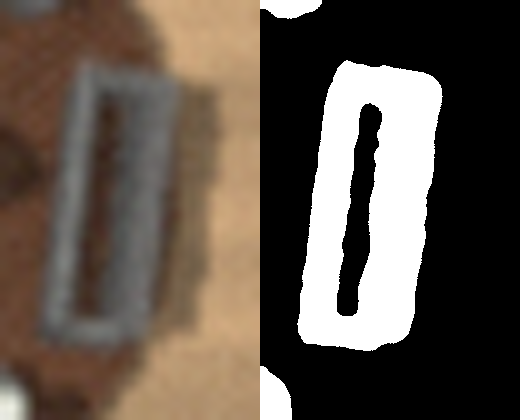

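In the top view the held shell needs to move about 3.5 mm along its width and 1 mm outward to match the pocket. I'll apply that, drop to just above the mouth and look again.

Run:
```python
from ov import *
arm.line_to([.5816,-.2319,.180],.1)
p=arm.read_tool_pos();print(p,arm.read_time(),arm.read_ft_force())
for n in C: cv2.imwrite(f"pics/{n}6.png",snapshot(n))
ov('scene',cv2.imread('pics/scene6.png'),270,300,60,50,12,[],'pics/o6.png')
ov('top',cv2.imread('pics/top6.png'),415,175,40,50,12,[],'pics/o6t.png')
```

```text
[ 0.58149559 -0.23186534  0.17969289] 8.4167 [-0.03276099 -0.30852265 -0.62127898]
```

View pics/o6.png

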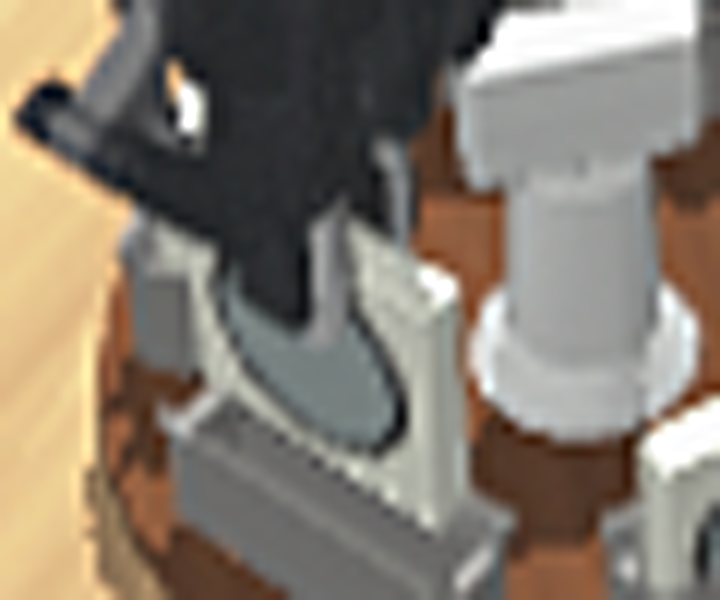

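View pics/o6t.png

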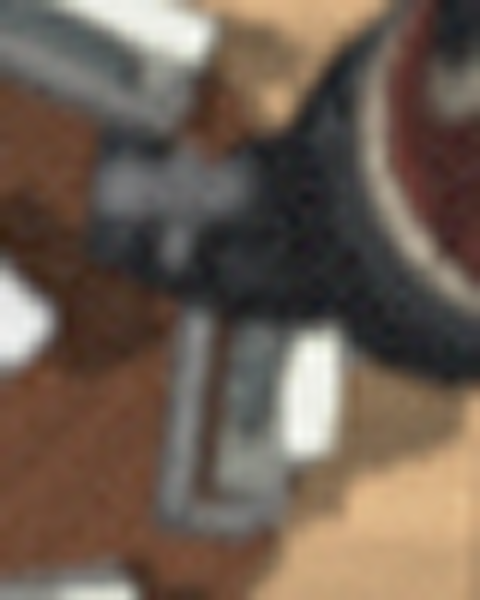

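Run:
```python
from ov import *
ov('scene',cv2.imread('pics/scene0.png'),278,322,40,40,15,[],'pics/pa.png')
```

```text
(no output)
```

View pics/pa.png

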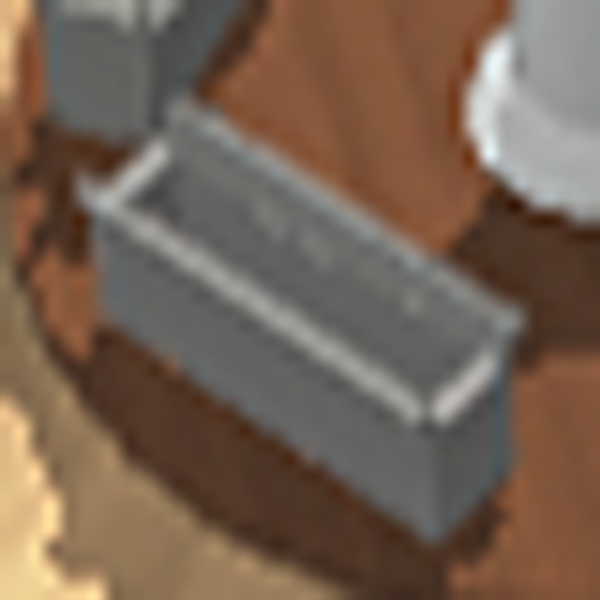

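Run:
```python
from ov import *
a=np.radians(81);U=np.array([np.cos(a),np.sin(a)]);V=np.array([-U[1],U[0]])
def uv(P): return np.round(np.c_[P[:,:2]@U,P[:,:2]@V]*1000,1)
pk=unup([[85,185],[180,105],[520,320],[430,418],[137,175],[465,385]],278,322,15)
r=uv(onz('scene',pk,.056));print('pocket',r.tolist(),'ctr lips',r[:4].mean(0),'ctr ends',r[4:].mean(0))
sh=unup([[435,525],[468,500]],270,300,12);z=.1797-.1167
print('shell bottom +x end',uv(onz('scene',sh,z)).tolist())
sh=unup([[420,305],[456,285]],270,300,12)
print('shell top +x end',uv(onz('scene',sh,z+.062)).tolist())
p=np.array([0.5815,-0.2319]);print('FK',p@U,p@V)
```

```text
pocket [[-147.6, -574.2], [-126.2, -574.8], [-125.4, -644.6], [-148.3, -646.1], [-141.0, -579.2], [-140.2, -646.2]] ctr lips [-136.875 -609.925] ctr ends [-140.6 -612.7]
shell bottom +x end [[-139.8, -637.8], [-131.3, -638.8]]
shell top +x end [[-139.8, -636.8], [-132.0, -638.8]]
FK -0.13807828476311818 -0.6106179224989022
```

```bash
cat > ins.py <<'E'
from ov import *
a=np.radians(81);U=np.array([np.cos(a),np.sin(a)]);V=np.array([-U[1],U[0]])
def go(u,v,z,vel=.06):
    q=u*U+v*V;arm.line_to([q[0],q[1],z],vel)
def uvz():
    p=arm.read_tool_pos();return np.round([p[:2]@U*1000,p[:2]@V*1000,p[2]*1000],2)
E
python3 - <<'E'
from ins import *
go(-.1387,-.6126,.180);arm.pause(.15);f0=arm.read_ft_force();t0=arm.read_wrist_torque()
for z in(.177,.175,.173,.171,.169,.167,.165):
    go(-.1387,-.6126,z,.04);f=arm.read_ft_force()-f0
    print(z,uvz(),'Fu,Fv,Fz',np.round([f[:2]@U,f[:2]@V,f[2]],1),np.round(arm.read_wrist_torque()-t0,2))
    if abs(f[2])>8:break
print(arm.read_time())
cv2.imwrite("pics/s7.png",snapshot("scene"));cv2.imwrite("pics/t7.png",snapshot("top"))
ov('scene',cv2.imread('pics/s7.png'),270,300,60,50,8,[],'pics/o7.png')
ov('top',cv2.imread('pics/t7.png'),415,175,40,50,8,[],'pics/o7t.png')
cv2.imwrite('pics/o7.png',np.hstack([cv2.imread('pics/o7.png'),cv2.imread('pics/o7t.png')]))
E
```

```text
0.177 [-138.62 -612.38  176.66] Fu,Fv,Fz [-0.9 -0.4  0.2] [-0.05  0.03  0.05]
0.175 [-138.67 -612.49  174.78] Fu,Fv,Fz [-1.1 -0.5 -0.5] [-0.02  0.04  0.02]
0.173 [-138.68 -612.5   172.82] Fu,Fv,Fz [-1.2 -1.9  0. ] [-0.01  0.05  0.06]
0.171 [-138.67 -612.51  170.83] Fu,Fv,Fz [-0.9  0.4 -0.9] [0.03 0.1  0.04]
0.169 [-138.66 -612.49  168.8 ] Fu,Fv,Fz [-0.3  0.1 -0.2] [-0.05  0.07  0.06]
0.167 [-138.69 -612.47  166.82] Fu,Fv,Fz [-0.2 -1.   0.6] [-0.05  0.06  0.  ]
0.165 [-138.67 -613.07  165.51] Fu,Fv,Fz [-0.6 -0.9  2.2] [ 0.06 -0.02  0.1 ]
10.6667
```

View pics/o7.png

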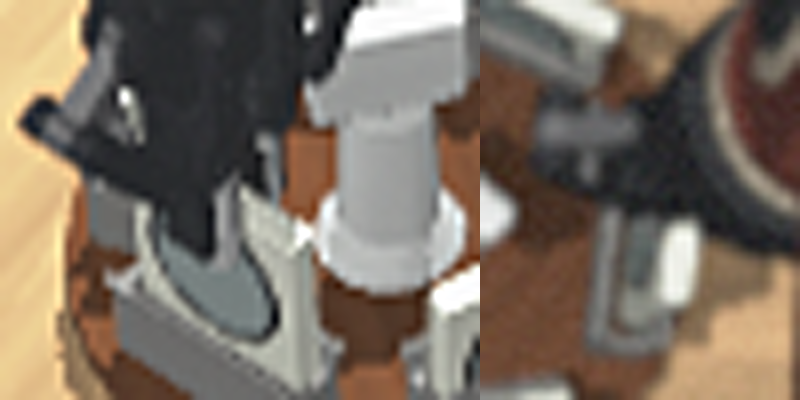

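Run:
```python
from ins import *
arm.pause(.2);f0=np.array([0,0,0.]);print(uvz(),arm.read_ft_force(),arm.read_time())
for z in(.164,.163,.162,.161,.159,.157):
    go(-.1387,-.6126,z,.03);arm.pause(.05);f=arm.read_ft_force()-f0
    print(z,uvz(),'Fu,Fv,Fz',np.round([f[:2]@U,f[:2]@V,f[2]],1),np.round(arm.read_wrist_torque(),2))
    if abs(f[2])>9:break
print(arm.read_time())
```

```text
[-138.68 -613.04  165.42] [-0.10827404 -0.39240454  4.26011275] 10.9667
0.164 [-138.58 -613.38  165.15] Fu,Fv,Fz [0.1 0.5 6.3] [ 0.16 -0.08 -0.04]
0.163 [-138.29 -613.88  164.89] Fu,Fv,Fz [1.  0.5 8. ] [ 0.31 -0.14  0.02]
0.162 [-137.97 -614.14  164.31] Fu,Fv,Fz [ 2.   1.4 10.6] [ 0.39 -0.14  0.11]
11.8667
```

```bash
cat > try.py <<'E'
from ins import *
import sys
u,v=map(float,sys.argv[1:3]);lim=float(sys.argv[3])
p=arm.read_tool_pos();q=p[:2]
arm.line_to([q[0],q[1],.168],.05)
go(u,v,.168,.05);arm.pause(.1);print(uvz())
for z in(.166,.165,.164,.163,.162,.160,.158,.155,.150,.145,.140,.139,.138):
    go(u,v,z,.04);arm.pause(.04);f=arm.read_ft_force()
    print(z,uvz(),'Fu,Fv,Fz',np.round([f[:2]@U,f[:2]@V,f[2]],1),np.round(arm.read_wrist_torque(),2))
    if abs(f[2])>lim:break
print(arm.read_time(),arm.read_opening())
E
python3 try.py -.1387 -.6113 6
```

```text
[-138.8  -611.03  167.63]
0.166 [-138.61 -611.28  165.84] Fu,Fv,Fz [-0.5 -0.8  0. ] [-0.02  0.01 -0.01]
0.165 [-138.68 -611.3   164.98] Fu,Fv,Fz [ 0.8  0.3 -1. ] [ 0.01 -0.    0.  ]
0.164 [-138.69 -611.27  163.95] Fu,Fv,Fz [-0.7 -0.6  0.5] [-0.01  0.04 -0.03]
0.163 [-138.67 -611.26  162.94] Fu,Fv,Fz [-0.3 -0.2 -0.5] [-0.01  0.05 -0.01]
0.162 [-138.67 -611.29  161.96] Fu,Fv,Fz [0.1 0.8 0.1] [-0.02 -0.02  0.05]
0.16 [-138.65 -611.24  159.88] Fu,Fv,Fz [0.1 1.3 0.4] [-0.01 -0.04 -0.04]
0.158 [-138.65 -611.25  157.88] Fu,Fv,Fz [ 0.2 -0.7 -1.2] [ 0.02 -0.03  0.01]
0.155 [-138.68 -611.21  154.82] Fu,Fv,Fz [-0.1 -0.6 -0.3] [ 0.01  0.03 -0.02]
0.15 [-138.66 -611.17  149.72] Fu,Fv,Fz [ 0.6  0.4 -0.4] [-0.03 -0.01  0.03]
0.145 [-138.66 -611.16  144.75] Fu,Fv,Fz [ 0.2 -1.4 -0.8] [-0.05  0.    0.01]
0.14 [-138.66 -611.16  139.77] Fu,Fv,Fz [-0.3 -0.3 -0.4] [-0.02  0.    0.01]
0.139 [-138.7  -611.35  139.07] Fu,Fv,Fz [-0.5  1.  -0.1] [ 0.02 -0.02 -0.03]
0.138 [-138.81 -611.85  138.81] Fu,Fv,Fz [-0.6 -0.1  4.6] [ 0.1   0.12 -0.03]
16.3583 0.10807812295466768
```

The shell bottomed at TCP z 0.1388, so its underside is at 0.022, which is the pocket floor. I'll release it and look.

Run:
```python
from ins import *
go(-.1388,-.6114,.139,.03)
arm.move_gripper(.28,20);print(arm.read_opening(),arm.read_ft_force())
p=arm.read_tool_pos();arm.line_to([p[0],p[1],.20],.1)
arm.movep([.5901,-.158,.26],Q(np.radians(-45)))
print(arm.read_time(),np.round(arm.read_joint_positions(),2))
for n in C: cv2.imwrite(f"pics/{n}8.png",snapshot(n))
ov('scene',cv2.imread('pics/scene8.png'),260,240,110,120,5,[],'pics/o8.png')
ov('top',cv2.imread('pics/top8.png'),360,150,100,110,5,[],'pics/o8t.png')
```

```text
0.27935525676519 [-0.45192001  1.42384125 -0.16089497]
19.3167 [-0.17  0.68  0.68  1.61 -0.48  1.02 -0.12]
```

View pics/o8.png

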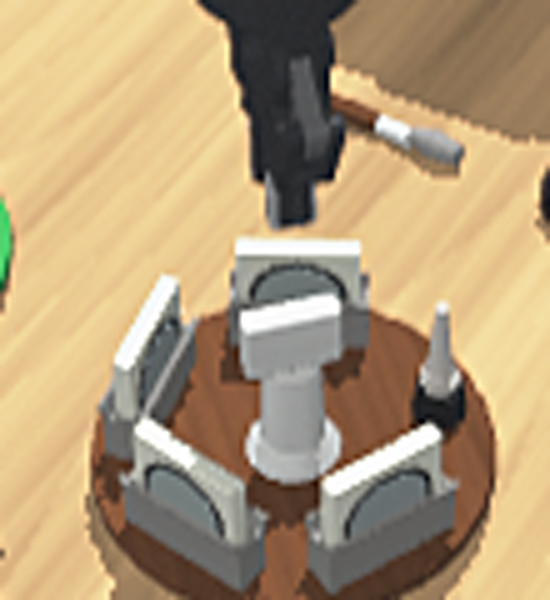

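View pics/o8t.png

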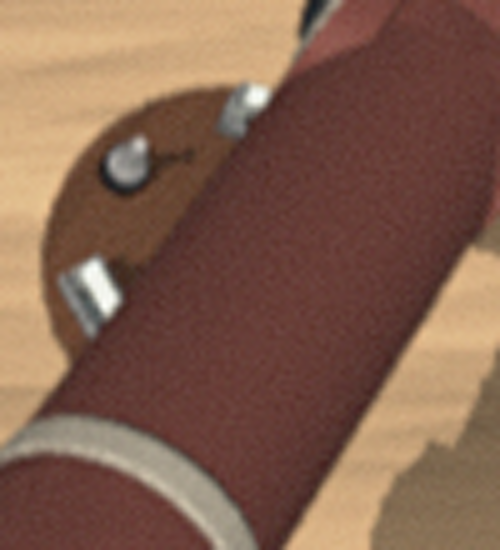

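The scene view shows the shell seated level with the other three, with its top edge at about (298,330), and the nozzle unmoved at about (348,303). Next I'll clasp the grip bar.

Run:
```python
from ins import *
arm.move_gripper(.5,20)
f0=arm.read_ft_force()
for z in(.20,.18,.165):
    arm.line_to([.5901,-.158,z],.1);f=arm.read_ft_force();print(z,np.round(f,1))
    if abs(f[2])>8: break
else:
    arm.move_gripper(0.,40);arm.pause(.2)
    print(arm.read_opening(),arm.read_tool_pos(),np.round(arm.read_ft_force(),1),np.round(arm.read_wrist_torque(),2))
print(arm.read_time())
cv2.imwrite("pics/s9.png",snapshot("scene"))
ov('scene',cv2.imread('pics/s9.png'),260,240,110,110,5,[],'pics/o9.png')
```

```text
0.2 [ 0.3  0.2 -0.3]
0.18 [ 0.  -0.6 -0.3]
0.165 [0.6 0.1 0.4]
0.15029660940222392 [ 0.59057    -0.15850351  0.1657004 ] [ 0.2 -0.4  3.8] [-0.19 -0.1   0.02]
21.7083
```

View pics/o9.png

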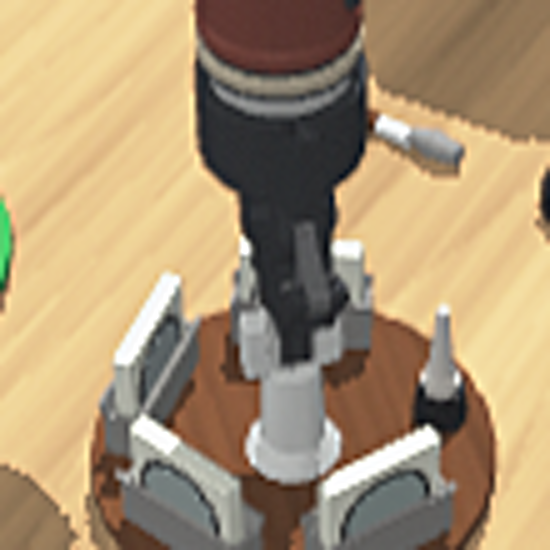

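Run:
```python
from ins import *
arm.move_gripper(0.,60)
for d in range(-30,91,15):
    try: arm.movep([.5905,-.1585,.166],Q(np.radians(d)))
    except arm.MotionError as e: print(d,'ERR',e);break
    f=arm.read_ft_force();print(d,np.round(arm.read_tool_pos(),4),np.round(f,1),np.round(arm.read_wrist_torque(),2),np.round(arm.read_joint_positions()[[2,4,6]],2),round(arm.read_time(),1))
    if np.linalg.norm(f)>35: print('stop');break
print(arm.read_opening())
for n in C: cv2.imwrite(f"pics/{n}10.png",snapshot(n))
ov('scene',cv2.imread('pics/scene10.png'),260,240,110,110,5,[],'pics/o10.png')
ov('top',cv2.imread('pics/top10.png'),350,150,110,110,5,[],'pics/o10t.png')
```

```text
-30 [ 0.5909 -0.1587  0.1658] [ 2.2 -1.7 -0.4] [-0.43 -0.48  0.01] [ 0.54 -0.51  0.15] 22.3
-15 [ 0.5911 -0.1588  0.1658] [ 4.6 -2.6 -2.8] [-0.53 -0.83  0.01] [ 0.47 -0.44  0.36] 22.6
0 [ 0.5914 -0.1589  0.1658] [ 4.7 -2.8 -3.4] [-0.5  -0.95  0.  ] [ 0.39 -0.38  0.56] 22.9
15 [ 0.5917 -0.1588  0.1658] [ 5.9 -2.3 -4.2] [-0.52 -1.1   0.04] [ 0.32 -0.31  0.76] 23.2
30 [ 0.592  -0.1587  0.1658] [ 6.8 -2.4 -4.2] [-0.49 -1.21  0.03] [ 0.24 -0.24  0.96] 23.5
45 [ 0.5922 -0.1585  0.1658] [ 5.9 -1.4 -4. ] [-0.38 -1.28  0.02] [ 0.17 -0.17  1.15] 23.8
60 [ 0.5925 -0.1583  0.1659] [ 7.3 -1.3 -4.5] [-0.33 -1.38 -0.01] [ 0.1  -0.09  1.35] 24.1
75 [ 0.5926 -0.158   0.1658] [ 7.6 -0.8 -3.9] [-0.2  -1.36 -0.  ] [ 0.02 -0.02  1.55] 24.4
90 [ 0.5926 -0.1577  0.1658] [ 6.7 -0.5 -3.9] [-0.06 -1.38  0.  ] [-0.05  0.05  1.75] 24.8
0.14729230421498854
```

View pics/o10.png

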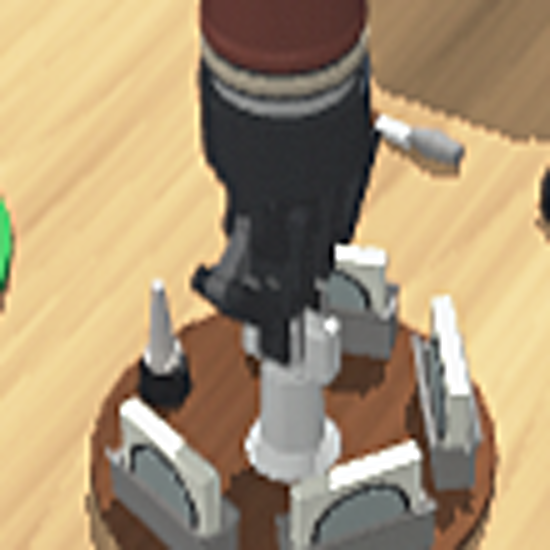

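View pics/o10t.png

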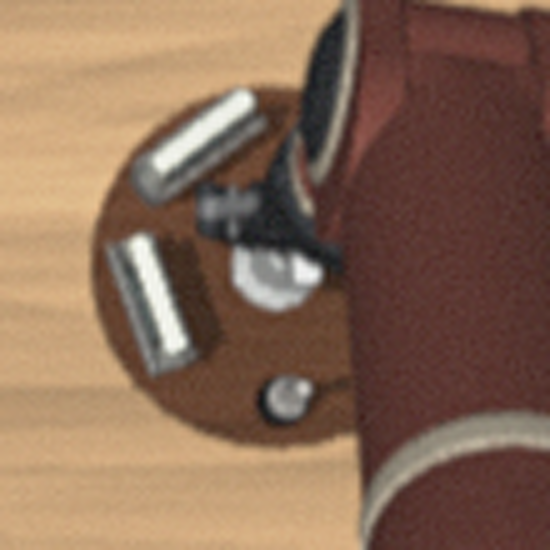

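```bash
cat > m.py <<'E'
from ov import *
def meas(f):
    t=cv2.imread(f);x,y,w,h=366,160,45,80
    u=up(t,x,y,w,h,6);hsv=cv2.cvtColor(u,cv2.COLOR_BGR2HSV)
    m=((hsv[...,2]>180)&(hsv[...,1]<45)).astype(np.uint8);ax=np.array([.589,-.1587])
    for c in cv2.findContours(m,cv2.RETR_EXTERNAL,cv2.CHAIN_APPROX_NONE)[0]:
        if cv2.contourArea(c)<300:continue
        P=onz('top',unup(cv2.boxPoints(cv2.minAreaRect(c)),x,y),.084);e=P[1]-P[0];g=P[2]-P[1]
        L=e if np.linalg.norm(e)>np.linalg.norm(g) else g;cc=P.mean(0)[:2]-ax
        print(np.round(P.mean(0),4),'L',round(np.linalg.norm(L),4),'normal ang',round((np.degrees(np.arctan2(L[1],L[0]))+90)%180,2),'pos ang',round(np.degrees(np.arctan2(cc[1],cc[0])),2),'r',round(np.linalg.norm(cc),4))
if __name__=='__main__':
    import sys;meas(sys.argv[1])
E
python3 m.py pics/top10.png
python3 - <<'E'
from ov import *
# nozzle tip: top crop (5x, origin 350,150) tip ~ (303,385)
for z in(.096,): print(onz('top',unup([[303,388]],350,150,5),z), onz('scene',unup([[157,284]],260,240,5),z))
R=Ro.from_quat(arm.read_eef_rot()).as_matrix();print(np.round(R,4),np.degrees(np.arctan2(R[1,1],R[0,1])))
E
```

```text
[ 0.5761 -0.161   0.084 ] L 0.0134 normal ang 88.14 pos ang -170.06 r 0.0131
[ 0.5689 -0.1409  0.084 ] L 0.0373 normal ang 139.62 pos ang 138.36 r 0.0268
[ 0.5654 -0.0879  0.084 ] L 0.0635 normal ang 107.57 pos ang 108.46 r 0.0746
[ 0.6499 -0.1134  0.084 ] L 0.0627 normal ang 37.09 pos ang 36.6 r 0.0759
[[ 0.51403885 -0.15908611  0.096     ]] [[ 0.51626509 -0.15585195  0.096     ]]
[[ 4.2e-03  4.0e-03  1.0e+00]
 [ 3.0e-04  1.0e+00 -4.0e-03]
 [-1.0e+00  4.0e-04  4.2e-03]] 89.7727652812538
```

The carousel is at the wanted angle. The two visible shells read 108.0° and 36.8° against 108° and 36°, and the nozzle tip is within 0.5 mm of the axis in y. I'll relax the sideways load, firm up the grip and do a last check.

```bash
python3 - <<'E'
from ins import *
arm.line_to([.5918,-.158,.166],.03,ori=Q(np.pi/2));arm.move_gripper(0.,60);arm.pause(.4)
print(arm.read_tool_pos(),np.round(arm.read_ft_force(),1),np.round(arm.read_wrist_torque(),2),arm.read_opening(),arm.read_time(),np.abs(arm.read_dq()).max())
R=Ro.from_quat(arm.read_eef_rot()).as_matrix();print(np.degrees(np.arctan2(R[1,1],R[0,1])))
for n in C: cv2.imwrite(f"pics/{n}11.png",snapshot(n))
E
python3 m.py pics/top11.png
```

```text
[ 0.5927385  -0.15762036  0.1658122 ] [ 6.3 -0.5 -2.9] [-0.13 -1.14 -0.01] 0.14880964433747468 25.725 0.001610253998128511
89.82997230969679
[ 0.5763 -0.161   0.084 ] L 0.0139 normal ang 88.14 pos ang -169.86 r 0.0129
[ 0.5688 -0.1409  0.084 ] L 0.0378 normal ang 140.09 pos ang 138.54 r 0.0269
[ 0.5655 -0.0879  0.084 ] L 0.0632 normal ang 107.57 pos ang 108.36 r 0.0746
[ 0.65   -0.1135  0.084 ] L 0.0629 normal ang 37.43 pos ang 36.53 r 0.0759
```

View pics/scene11.png

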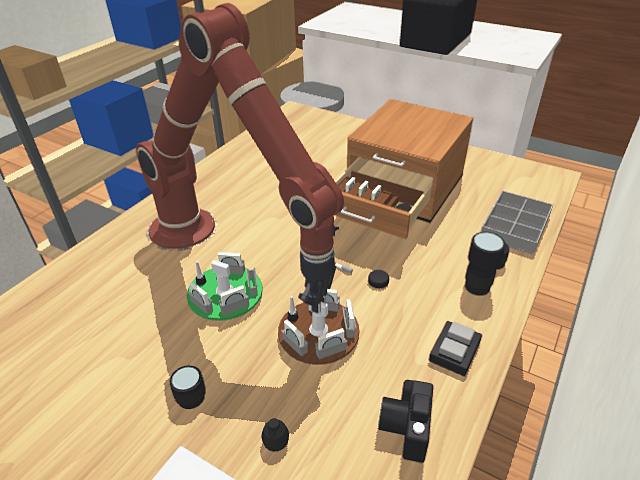

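The scene view shows the four carousel shells seated and the nozzle at (292,305) facing the robot side. The three small shells, the cap, brush, lens, bulb and green carousel are where they were.

```bash
python3 -c "
from station import ticket
print(ticket.finish_job())"
```

```text
the job is handed in; nothing more can be done
None
```

I moved the large filter shell from the drawer frame into the carousel's empty pocket, let go of it, and turned the carousel until the nozzle faced the front. I handed the job in at about 26 s with the grip bar still clasped; the hand-in gives no verdict.

- **Shell:** the first try at the pocket stopped on its end wall, with about 10 N of vertical force. I backed up, shifted the shell 1.2 mm along its width, and it slid in freely. It stopped with its underside at the floor height of 22 mm. After release the camera showed it level with the other three shells.
- **Carousel angle:** I turned it by 135°. At the end, the gripper read 89.8° against the intended 90°. The nozzle tip was within about 0.4 mm of straight ahead in the top picture. The two shells visible there read 0° and 1° off their expected angles.
- **Hold:** at the end the gripper was at rest, clasping the bar with 60 N. A side push of about 6 N remained, because one attempt to relax it had little effect.
- **Disagreement:** the two cameras differed by about 3 mm at the carousel. Their corrections for the shell position also differed by 2–3 mm, and contact showed the top camera was the better one. In the scene camera the nozzle tip lay about 3 mm to the side, which matches that camera's offset.
- **Other objects:** nothing else had visibly moved in the last scene picture.

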